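Put a dismantled clock's wheels into their dishes

TASK

A clock has been taken apart on the repair bench. Put its four toothed brass wheels away one at a time, from the largest down to the smallest, each lying flat, post up, in the white dish that matches its size: largest wheel in the widest dish and so on down to the smallest wheel in the narrowest. Set each wheel down without dropping it, and leave the two smooth-edged pulleys where they are.

Things in the scene. Friction and masses are not known exactly. Their poses are not given: they have to be found in the camera images.
- wheel_a: The largest toothed wheel: a brass clock wheel, 88 mm across the tooth tips, 6 mm thick, toothed edge and four spokes with open windows between them, lying flat. On its axis stand a brass collar (16 mm diameter, from 6 to 10 mm above the underside) and above it a steel post, 12 mm diameter, up to 45 mm above the underside: grip it by this post. About 40 to 230 g, heavier when larger. Origin: centre of the underside; z up along the post; it may lie at any yaw.
- wheel_b: The second largest toothed wheel: a brass clock wheel, 72 mm across the tooth tips, 6 mm thick, toothed edge and four spokes with open windows between them, lying flat. On its axis stand a brass collar (16 mm diameter, from 6 to 10 mm above the underside) and above it a steel post, 12 mm diameter, up to 45 mm above the underside: grip it by this post. About 40 to 230 g, heavier when larger. Origin: centre of the underside; z up along the post; it may lie at any yaw.
- wheel_c: The second smallest toothed wheel: a brass clock wheel, 56 mm across the tooth tips, 6 mm thick, toothed edge and four spokes with open windows between them, lying flat. On its axis stand a brass collar (16 mm diameter, from 6 to 10 mm above the underside) and above it a steel post, 12 mm diameter, up to 45 mm above the underside: grip it by this post. About 40 to 230 g, heavier when larger. Origin: centre of the underside; z up along the post; it may lie at any yaw.
- wheel_d: The smallest toothed wheel: a brass clock wheel, 42 mm across the tooth tips, 6 mm thick, toothed edge and four spokes with open windows between them, lying flat. On its axis stand a brass collar (16 mm diameter, from 6 to 10 mm above the underside) and above it a steel post, 12 mm diameter, up to 45 mm above the underside: grip it by this post. About 40 to 230 g, heavier when larger. Origin: centre of the underside; z up along the post; it may lie at any yaw.
- dish_a: The widest parts dish: round, white, 118 mm outer and 112 mm inner diameter, upright rim 12 mm high and 3 mm thick, flat inner floor 4 mm above the bench. Fixed to the bench. Origin: centre of its underside, at bench height.
- dish_b: The second widest parts dish: round, white, 102 mm outer and 96 mm inner diameter, upright rim 12 mm high and 3 mm thick, flat inner floor 4 mm above the bench. Fixed to the bench. Origin: centre of its underside, at bench height.
- dish_c: The second narrowest parts dish: round, white, 86 mm outer and 80 mm inner diameter, upright rim 12 mm high and 3 mm thick, flat inner floor 4 mm above the bench. Fixed to the bench. Origin: centre of its underside, at bench height.
- dish_d: The narrowest parts dish: round, white, 72 mm outer and 66 mm inner diameter, upright rim 12 mm high and 3 mm thick, flat inner floor 4 mm above the bench. Fixed to the bench. Origin: centre of its underside, at bench height.
- pulley_a: The larger pulley, to be left alone: a solid brass disc with smooth edge, no teeth and no windows, 80 mm diameter, 6 mm thick, with the same collar and post as the wheels (45 mm high in all). Loose. Origin: centre of the underside, z up.
- pulley_b: The smaller pulley, to be left alone: a solid brass disc with smooth edge, no teeth and no windows, 62 mm diameter, 6 mm thick, with the same collar and post as the wheels (45 mm high in all). Loose. Origin: centre of the underside, z up.
Mind the look-alikes: they are no part of the job. What is shaped like the wheel_a but orange is not meant. What is shaped like the wheel_d but purple or turquoise is not meant.

How it is judged (in metres and radians):
On the way, in this order (a step that is already met when the one before it is completed fails the run):
1. the largest wheel lies flat in the widest dish, let go (horizontal distance between wheel_a and dish_a below 0.014 m and height (world z) of wheel_a between 0.002 and 0.0065 m and angle between wheel_a's own z axis and vertical below 0.06 rad and contact force between the fingers and wheel_a below 0.2 N), for 0.2 s.
2. the second largest wheel lies flat in the second widest dish, let go (horizontal distance between wheel_b and dish_b below 0.014 m and height (world z) of wheel_b between 0.002 and 0.0065 m and angle between wheel_b's own z axis and vertical below 0.06 rad and contact force between the fingers and wheel_b below 0.2 N), for 0.2 s.
3. the second smallest wheel lies flat in the second narrowest dish, let go (horizontal distance between wheel_c and dish_c below 0.014 m and height (world z) of wheel_c between 0.002 and 0.0065 m and angle between wheel_c's own z axis and vertical below 0.06 rad and contact force between the fingers and wheel_c below 0.2 N), for 0.2 s.
4. the smallest wheel lies flat in the narrowest dish, let go (horizontal distance between wheel_d and dish_d below 0.014 m and height (world z) of wheel_d between 0.002 and 0.0065 m and angle between wheel_d's own z axis and vertical below 0.06 rad and contact force between the fingers and wheel_d below 0.2 N), for 0.2 s.
At the end, for the whole second after the job is handed in: Each of the four toothed wheels lies flat (within 0.06 rad) on the floor of its own dish, centre within 14 mm of the dish's centre, released and at rest; both pulleys are within 15 mm of where they began (horizontal distance between wheel_a and dish_a below 0.014 m and height (world z) of wheel_a between 0.002 and 0.0065 m and angle between each of wheel_a, wheel_b, wheel_c, wheel_d's own z axis and vertical below 0.06 rad and linear speed of each of wheel_a, wheel_b, wheel_c, wheel_d below 0.02 m/s and horizontal distance between wheel_b and dish_b below 0.014 m and height (world z) of wheel_b between 0.002 and 0.0065 m and horizontal distance between wheel_c and dish_c below 0.014 m and height (world z) of wheel_c between 0.002 and 0.0065 m and horizontal distance between wheel_d and dish_d below 0.014 m and height (world z) of wheel_d between 0.002 and 0.0065 m and distance of each of pulley_a, pulley_b from where it was at the start of the episode below 0.015 m); the robot touches nothing.
It fails at once if a pulley is moved by more than 15 mm or tipped (distance of any of pulley_a, pulley_b from where it was at the start of the episode above 0.015 m or angle between any of pulley_a, pulley_b's own z axis and vertical above 0.3 rad).
It fails at once if a wheel is dropped (moves faster than 0.7 m/s, a fall of about 25 mm, with no finger on it) ((linear speed of wheel_a above 0.7 m/s and contact force between the fingers and wheel_a below 0.01 N) or (linear speed of wheel_b above 0.7 m/s and contact force between the fingers and wheel_b below 0.01 N) or (linear speed of wheel_c above 0.7 m/s and contact force between the fingers and wheel_c below 0.01 N) or (linear speed of wheel_d above 0.7 m/s and contact force between the fingers and wheel_d below 0.01 N)).
It also fails if it takes over 93 s, if anything falls off the work surface, if the arm or the gripper's body presses on something with over 40 N, if the wrist force passes 120 N, or if a joint passes its speed limit or range.

ROBOT

A 6-joint arm with a two-finger parallel gripper is mounted at the origin on the work surface. World frame = base frame: x ahead of the robot, y to its left, z up, the work surface at z = 0. Lengths are in mm, angles in rad, forces in N, time in s.
With the tool pointing down it reaches from about 325 to 900 mm from the base axis. Payload 6.1 kg.
Tool frame: the origin (TCP) lies at the very end of the fingers, on their centre line; the grasp point (between the pads) lies 19 mm behind it; z points along the fingers, y is the direction in which the jaws open and shut (so a half turn about z gives the same grasp; the last joint's range is limited). The gripper opens to 85 mm and grips with 20 to 120 N. Pads are 22 mm wide; open, the fingers measure 114 mm over their backs; the gripper's body (76 mm by 85 mm) begins 54 mm behind the grasp point. The pads swing forward as they close: fully open they stand 13 mm farther back than shut.
Start: joints at [-1.23, 0.22, 1.526, -0, 1.395, -0.126], TCP at [281.261, -558.129, 231.3] pointing down, gripper open.
Joint ranges: [-2.98, 2.98], [-0.91, 2.08], [0.09, 2.57], [-1.24, 4.39], [0.2, 2.65], [-2.68, 2.68]. Speed limits (rad/s): [2.57, 2.57, 3.01, 3.14, 3.14, 3.14].

INTERFACE

Orientations are given as a unit quaternion [w, x, y, z].
In Python, from bench import robot gives the robot as it stands. Calls block until the motion is done:
- robot.goto(position, orientation): joint-space move of the TCP to a pose.
- robot.line_to(position, rotation=None, feed=150, contact_N=None): straight line of the TCP; rotation=None keeps the orientation; feed is the mean speed in mm/s. With contact_N (N) it stops when the force on the tool has changed by that much, and returns True; else False.
- robot.movej(angles): joint-space move.
- robot.set_gripper(opening, newtons=None): opening from 0.0 (shut) to 1.0 (fully open); newtons is the grip in N (None keeps the last); returns when the fingers have stopped.
- robot.pause(seconds).
- robot.inverse_kinematics(position, orientation): joint angles nearest the present ones, or None.
- robot.camera(name): name is "scene" or "top" or "wrist"; returns the picture (420x560x3 uint8, red, green, blue); there is no depth.
- robot.camera_params(name): a dict with "K" (3x3 intrinsics, pixels), "k1" (the pictures are not rectified: a ray, as slopes to the right and down, at radius r is drawn at 1 + k1 r^2 times it, then the intrinsics apply), "rvec" (rotation vector, rad) and "tvec" (3), from world to camera coordinates, as OpenCV has them. Camera axes: x right, y down, z forward; pixel columns grow to the right and rows downward; lengths in mm; the calibration is good to about 2 mm. A picture is of the moment at which its call begins: read the wrist's pose just before it. camera_params takes no time and is no camera call; for the wrist camera it gives the pose at the moment of the call.
A pose or a line that the arm cannot do raises robot.Unreachable and nothing moves.
- robot.sign_off(): hands the job in, once; it reports no verdict.
Readings, each from a call of its own:
- robot.current_clock(): time.
- robot.current_q(): joint angles.
- robot.current_qd(): joint speeds.
- robot.current_effort(): joint torques, N m.
- robot.current_tcp_pos(): TCP position.
- robot.current_ee_rot(): TCP orientation.
- robot.current_wrist_force(): force on the tool from outside, world axes, zero at the start.
- robot.current_torque(): the same for the moment, N m.
- robot.current_grip_width(): opening from 0.0 (shut) to 1.0 (fully open).
Only numpy, scipy, OpenCV 4.12 (cv2) and the standard library are available. Lean on these libraries where they do the work, as an engineer would, in place of code of your own. Each camera call takes 0.05 s, during which the arm holds its last target.

## Working session

There is one attempt and no reset: what is moved stays moved. The work goes in short steps, each a Python script; the robot and the scene stay as the last script left them, time stands still between calls to the robot, and variables do not carry over. Pictures are saved under pics/ and viewed, and the job is handed in when it is done.

```bash
ls; mkdir -p pics; python3 - <<'E'
from bench import robot
import cv2
for n in ["scene","top","wrist"]:
    p=robot.camera_params(n); print(n,p)
    im=robot.camera(n); cv2.imwrite(f"pics/{n}0.png",im[:,:,::-1])
print(robot.current_clock(),robot.current_tcp_pos(),robot.current_ee_rot())
E
```

```text
pics
scene {'K': array([[404.18993535,   0.        , 277.71695523],
       [  0.        , 404.18993535, 209.79072914],
       [  0.        ,   0.        ,   1.        ]]), 'k1': -0.04506882800063312, 'rvec': array([ 1.09818409,  2.46297021, -0.96505589]), 'tvec': array([ 273.95869859, -234.43238218, 1297.91674767])}
top {'K': array([[493.83429213,   0.        , 277.23059477],
       [  0.        , 493.83429213, 210.68087451],
       [  0.        ,   0.        ,   1.        ]]), 'k1': 0.01717811661524949, 'rvec': array([ 2.18172597, -2.17025207,  0.12114324]), 'tvec': array([   6.1995384 ,  430.56930171, 1204.16559625])}
wrist {'K': array([[338.20377443,   0.        , 276.98567626],
       [  0.        , 338.20377443, 211.57364674],
       [  0.        ,   0.        ,   1.        ]]), 'k1': 0.016053064540676697, 'rvec': array([-2.4353212 ,  1.49814416,  0.24214095]), 'tvec': array([-624.65349467,  -40.00566011,  379.29243618])}
0.15 [ 281.12132374 -557.67413272  230.44958579] [-7.69115287e-04  9.72889433e-01  2.31269443e-01 -6.06068328e-05]
```

View pics/top0.png

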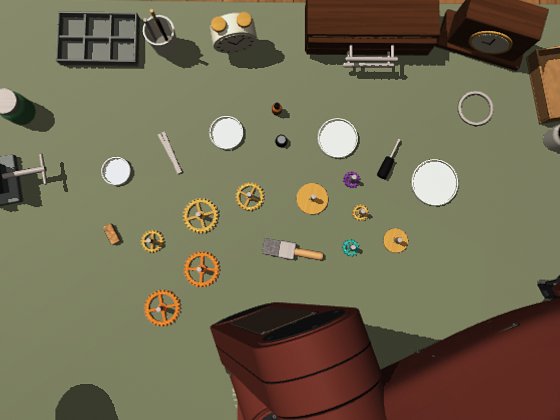

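View pics/scene0.png

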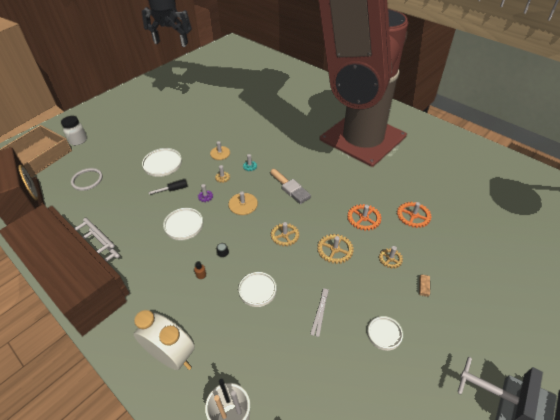

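View pics/wrist0.png

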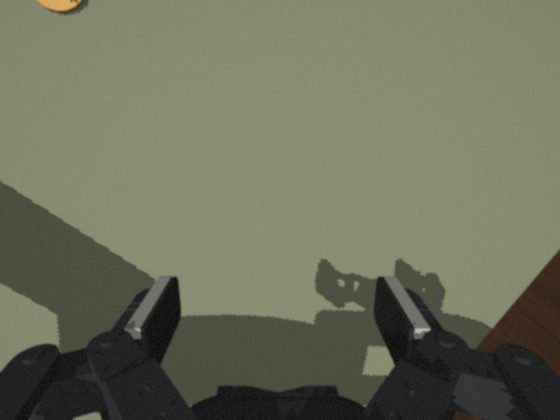

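```bash
python3 - <<'E'
import cv2
t=cv2.imread("pics/top0.png"); s=cv2.imread("pics/scene0.png")
def crop(im,x,y,w,h,k,n):
    c=cv2.resize(im[y:y+h,x:x+w],None,fx=k,fy=k,interpolation=cv2.INTER_CUBIC)
    for i in range(0,w,10):
        cv2.line(c,(i*k,0),(i*k,8 if i%50 else 16),(255,255,255),1)
        if i%20==0: cv2.putText(c,str(x+i),(i*k,28),0,.4,(255,255,255),1)
    for i in range(0,h,10):
        cv2.line(c,(0,i*k),(8,i*k),(255,255,255),1)
        if i%20==0: cv2.putText(c,str(y+i),(10,i*k+4),0,.4,(255,255,255),1)
    cv2.imwrite(f"pics/{n}.png",c)
crop(t,130,165,160,100,5,"t1"); crop(t,290,160,130,100,6,"t2")
crop(s,260,190,160,100,5,"s1"); crop(s,190,135,110,90,6,"s2")
E
```

```text
(no output)
```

View pics/t1.png

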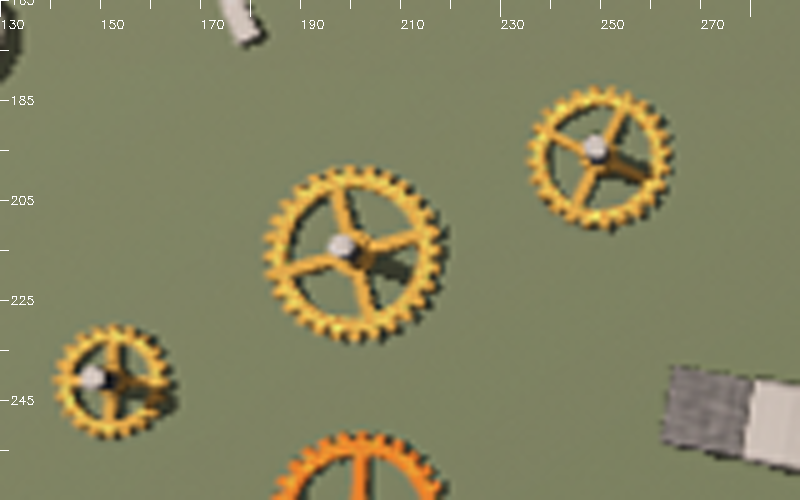

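View pics/t2.png

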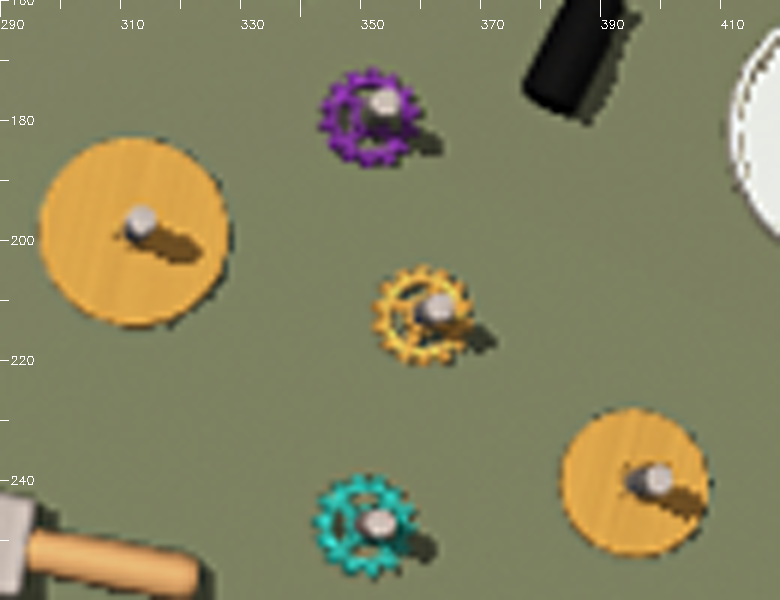

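View pics/s1.png

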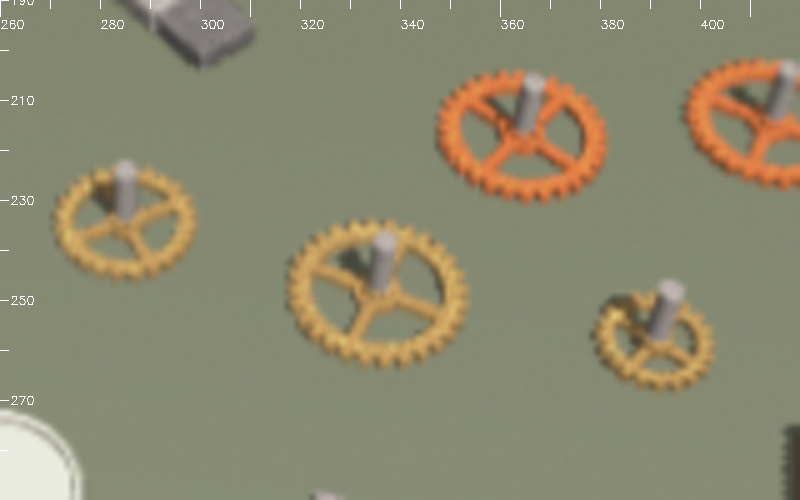

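View pics/s2.png

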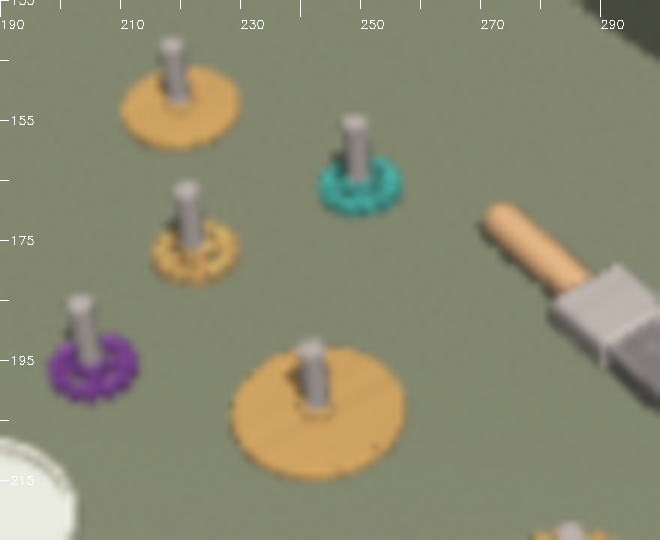

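```bash
cat > h.py <<'E'
import numpy as np, cv2, os
from scipy.optimize import least_squares
def PP(p): 
    R=cv2.Rodrigues(np.array(p["rvec"]))[0]; return p["K"],p["k1"],R,np.array(p["tvec"])
def rays(p,uv):
    K,k,R,t=PP(p); n=cv2.undistortPoints(np.array(uv,float).reshape(-1,1,2),K,np.array([k,0,0,0,0.])).reshape(-1,2)
    d=np.c_[n,np.ones(len(n))]@R; return -R.T@t, d
def plane(p,uv,z):
    c,d=rays(p,uv); return c+d*((z-c[2])/d[:,2])[:,None]
def tri(obs):
    A=np.zeros((3,3));b=np.zeros(3);L=[]
    for p,uv in obs:
        c,d=rays(p,[uv]); d=d[0]/np.linalg.norm(d[0]); M=np.eye(3)-np.outer(d,d); A+=M;b+=M@c;L.append((M,c))
    X=np.linalg.solve(A,b); return X,[round(float(np.linalg.norm(M@(X-c))),2) for M,c in L]
def circ(P):
    f=lambda q:np.hypot(P[:,0]-q[0],P[:,1]-q[1])-q[2]
    r=least_squares(f,[*P[:,:2].mean(0),50],loss="soft_l1").x; return r
E
python3 - <<'E'
from h import *
from bench import robot
pt=robot.camera_params("top");ps=robot.camera_params("scene")
cr=lambda x,y,k,u,v:(x+(u+.5)/k-.5,y+(v+.5)/k-.5)
T={"a":cr(130,165,5,341,247),"b":cr(130,165,5,595,147),"c":cr(130,165,5,93,378),"d":cr(290,160,6,440,305),"pa":cr(290,160,6,142,221),"pb":cr(290,160,6,658,480)}
S={"a":cr(260,190,5,384,239),"b":cr(260,190,5,125,168),"c":cr(260,190,5,671,287),"d":cr(190,135,6,187,188),"pa":cr(190,135,6,311,347),"pb":cr(190,135,6,172,46)}
for k in T: 
    X,e=tri([(pt,T[k]),(ps,S[k])]); print(k,X.round(1),e,"top@45",plane(pt,[T[k]],45)[0].round(1),"scene@45",plane(ps,[S[k]],45)[0].round(1))
t=cv2.imread("pics/top0.png"); s=cv2.imread("pics/scene0.png")
def blob(im,c):
    m=(im.min(2)>150).astype(np.uint8); m=cv2.morphologyEx(m,cv2.MORPH_CLOSE,np.ones((7,7)))
    n,l=cv2.connectedComponents(m); k=l[c[1],c[0]]; ct,_=cv2.findContours((l==k).astype(np.uint8),cv2.RETR_EXTERNAL,cv2.CHAIN_APPROX_NONE)
    return max(ct,key=len).reshape(-1,2).astype(float)
for n,a,b in [("a",(435,183),(162,162)),("b",(338,139),(183,223)),("c",(227,133),(258,290)),("d",(116,171),(385,332))]:
    A=blob(t,a);B=blob(s,b)
    ca=circ(plane(pt,A,12));cb=circ(plane(ps,B,12))
    ea=cv2.fitEllipse(A.astype(np.float32));eb=cv2.fitEllipse(B.astype(np.float32))
    X,e=tri([(pt,ea[0]),(ps,eb[0])])
    print("dish",n,"top",ca.round(1),"scene",cb.round(1),"tri",X.round(1),e)
E
```

```text
a [418.8 201.7  45. ] [0.28, 0.28] top@45 [418.9 201.4  45. ] scene@45 [418.6 201.9  45. ]
b [468.2  79.2  45.8] [0.59, 0.59] top@45 [468.7  78.8  45. ] scene@45 [467.3  79.2  45. ]
c [354.4 319.7  46.5] [0.92, 0.92] top@45 [354.9 319.2  45. ] scene@45 [352.6 320.   45. ]
d [ 429.1 -199.1   46. ] [1.17, 1.17] top@45 [ 430.  -200.1   45. ] scene@45 [ 427.8 -199.    45. ]
pa [463.4 -78.7  45. ] [0.49, 0.49] top@45 [463.7 -79.1  45. ] scene@45 [463.1 -78.3  45. ]
pb [ 359.1 -287.3   43.4] [0.62, 0.62] top@45 [ 359.5 -287.4   45. ] scene@45 [ 360.1 -285.1   45. ]
dish a top [ 507.6 -387.7   57.4] scene [ 508.9 -383.1   61. ] tri [ 507.6 -389.     6.1] [0.91, 0.91]
dish b top [ 620.1 -143.1   49.7] scene [ 620.8 -139.2   52.2] tri [ 620.4 -143.1    6.7] [0.98, 0.98]
dish c top [631.8 140.2  41.8] scene [631.8 142.6  43.4] tri [632.  141.2   8.4] [0.88, 0.88]
dish d top [530.9 415.2  35. ] scene [530.2 416.4  36. ] tri [530.8 416.3  10.5] [0.7, 0.7]
```

```bash
cat >> h.py <<'E'
Q=[0,1,0,0]
def save(robot,name,n):
    p=robot.camera_params(n); im=robot.camera(n); cv2.imwrite(f"pics/{name}.png",im[:,:,::-1]); return p
def pick(robot,x,y,shot=None):
    robot.goto([x,y,120],Q)
    robot.set_gripper(0.55,60)
    if shot: save(robot,shot,"wrist")
    c=robot.line_to([x,y,15],feed=110,contact_N=15); print("down contact",c,robot.current_tcp_pos().round(1))
    f0=robot.current_wrist_force()
    robot.set_gripper(0,60)
    print("grip",round(robot.current_grip_width(),3))
    robot.line_to([x,y,120],feed=110)
    robot.pause(.2)
    print("lift grip",round(robot.current_grip_width(),3),"df",(robot.current_wrist_force()-f0).round(2),"t",robot.current_clock())
def place(robot,x,y,shot=None):
    robot.goto([x,y,120],Q); robot.pause(.2)
    robot.line_to([x,y,32],feed=100); robot.pause(.2)
    c=robot.line_to([x,y,16.5],feed=18,contact_N=4)
    print("place contact",c,robot.current_tcp_pos().round(1))
    robot.set_gripper(0.3); robot.pause(.3)
    robot.line_to([x,y,120],feed=110)
    if shot: save(robot,shot,"wrist")
    print("t",robot.current_clock())
E
python3 - <<'E'
from h import *
from bench import robot
for P in [(419,201.5),(507.8,-388),(468.5,79),(620.3,-143),(354.3,319.5),(632,140.7),(429.3,-199.5),(530.8,415.8)]:
    for z in (120,15): print(P,z,np.round(robot.inverse_kinematics([*P,z],Q),2))
pick(robot,419,201.5,"wa")
save(robot,"wa2","wrist")
E
```

```text
(419, 201.5) 120 [ 0.28 -0.05  2.04 -0.    1.16  1.85]
(419, 201.5) 15 [ 0.28  0.13  2.09 -0.    0.93  1.85]
(507.8, -388) 120 [-0.78  0.35  1.58 -0.    1.21  0.8 ]
(507.8, -388) 15 [-0.78  0.48  1.63 -0.    1.03  0.8 ]
(468.5, 79) 120 [ 0.   -0.03  2.01 -0.    1.16  1.57]
(468.5, 79) 15 [ 0.    0.15  2.06 -0.    0.93  1.57]
(620.3, -143) 120 [-0.35  0.34  1.59 -0.    1.21  1.22]
(620.3, -143) 15 [-0.35  0.48  1.63 -0.    1.03  1.22]
(354.3, 319.5) 120 [ 0.57 -0.02  2.01 -0.    1.16  2.14]
(354.3, 319.5) 15 [ 0.57  0.15  2.06 -0.    0.93  2.14]
(632, 140.7) 120 [ 0.1   0.37  1.56 -0.    1.21  1.67]
(632, 140.7) 15 [ 0.1   0.5   1.6  -0.    1.04  1.67]
(429.3, -199.5) 120 [-0.6  -0.03  2.02 -0.    1.16  0.97]
(429.3, -199.5) 15 [-0.6   0.14  2.07 -0.    0.93  0.97]
(530.8, 415.8) 120 [ 0.55  0.43  1.48 -0.    1.23  2.12]
(530.8, 415.8) 15 [ 0.55  0.55  1.52 -0.    1.06  2.12]
down contact False [419.7 201.7  15.7]
grip 0.116
lift grip 0.121 df [-0.35 -0.41 -1.62] t 6.2583
```

View pics/wa.png

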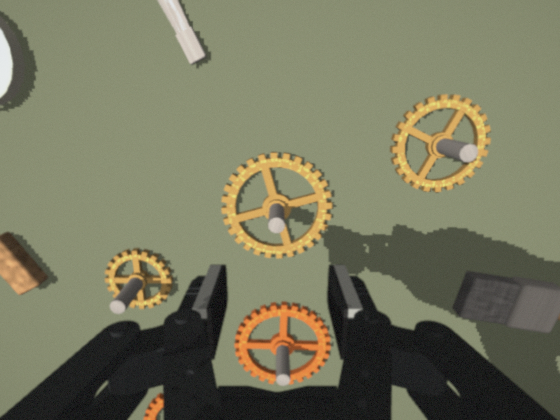

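View pics/wa2.png

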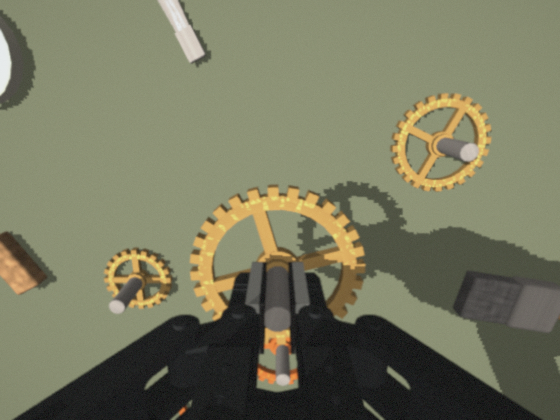

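Before the pick the brass wheel sat centred below the jaws at (276,205). Now it is held level by its post at about (278,270), with the orange one still on the bench. Next I place it in dish_a.

```bash
python3 - <<'E'
from h import *
from bench import robot
place(robot,507.8,-388,"pa")
E
```

```text
place contact True [ 507.6 -387.8   19.8]
t 12.2583
```

View pics/pa.png

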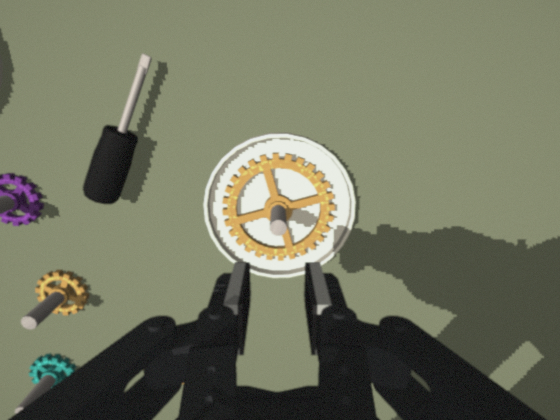

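The picture shows wheel_a flat in dish_a, with the wheel centre near (279,207) and the dish centre near (280,205). Contact came at TCP z 19.8, against about 19.7 expected. Next is wheel_b.

```bash
python3 - <<'E'
from h import *
from bench import robot
pick(robot,468.5,79,"wb")
if .08<robot.current_grip_width()<.2: place(robot,620.3,-143,"pb")
a=cv2.imread("pics/wb.png");b=cv2.imread("pics/pb.png");cv2.imwrite("pics/bb.png",cv2.resize(np.hstack([a,b]),(800,300)))
E
```

```text
down contact False [469.2  79.   15.7]
grip 0.118
lift grip 0.117 df [-0.99  0.   -2.32] t 17.2
place contact True [ 620.1 -142.9   19.8]
t 22.0583
```

View pics/bb.png

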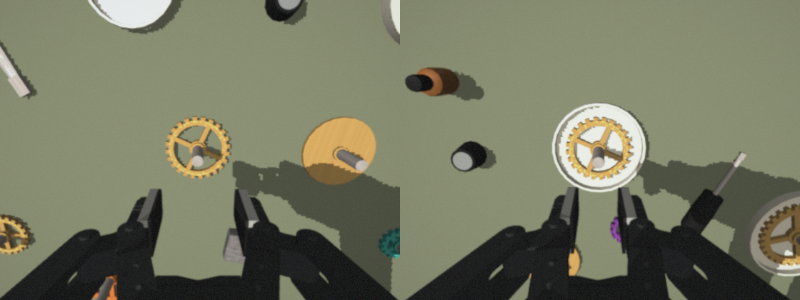

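In the left half, wheel_b is centred before the grasp at (198,147). In the right half it lies flat in dish_b, wheel (599,148) and dish (599,147). Next is wheel_c.

```bash
python3 - <<'E'
from h import *
from bench import robot
pick(robot,354.3,319.5,"wc")
if .08<robot.current_grip_width()<.2: place(robot,632,140.7,"pc")
a=cv2.imread("pics/wc.png");b=cv2.imread("pics/pc.png");cv2.imwrite("pics/cc.png",cv2.resize(np.hstack([a,b]),(800,300)))
E
```

```text
down contact False [354.9 319.9  15.7]
grip 0.115
lift grip 0.114 df [-0.34 -0.43  0.34] t 27.2167
place contact True [631.8 140.7  19.8]
t 32.275
```

View pics/cc.png

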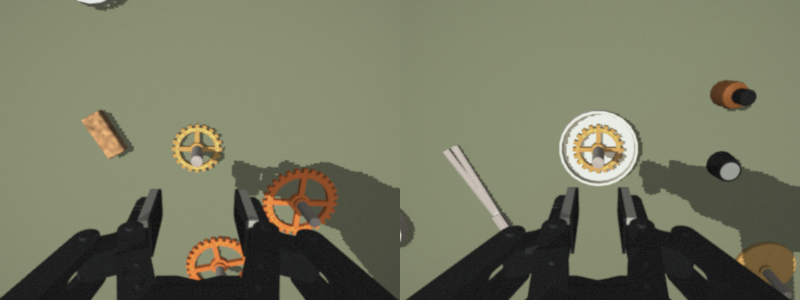

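The right half shows wheel_c flat and centred in dish_c at (599,148). Wheel_d is the last.

```bash
python3 - <<'E'
from h import *
from bench import robot
pick(robot,429.3,-199.5,"wd")
if .08<robot.current_grip_width()<.2: place(robot,530.8,415.8,"pd")
a=cv2.imread("pics/wd.png");b=cv2.imread("pics/pd.png");cv2.imwrite("pics/dd.png",cv2.resize(np.hstack([a,b]),(800,300)))
robot.goto([300,420,250],Q)
save(robot,"end_top","top");save(robot,"end_scene","scene")
a=cv2.imread("pics/end_top.png")[80:340,80:480]; cv2.imwrite("pics/end_topc.png",cv2.resize(a,(800,520),interpolation=cv2.INTER_CUBIC))
E
```

```text
down contact False [ 429.9 -199.9   15.7]
grip 0.118
lift grip 0.12 df [ 0.14  0.16 -1.56] t 36.975
place contact True [530.6 415.7  19.8]
t 43.0083
```

View pics/dd.png

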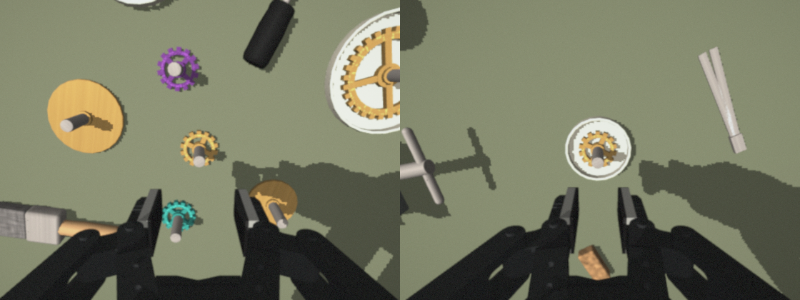

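View pics/end_topc.png

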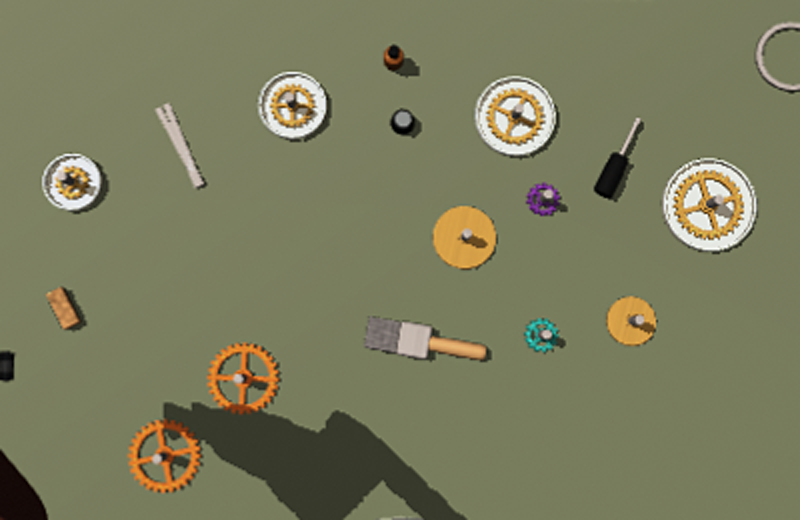

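View pics/end_scene.png

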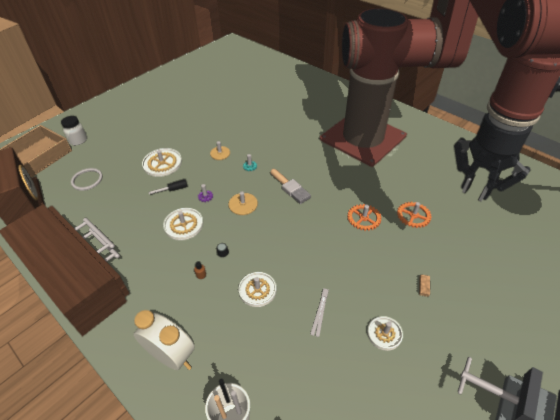

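All four wheels lie centred in their own dishes, and the pulleys are still at top-view pixels (312,198) and (396,240), where they started. The arm is clear of everything, so I'm handing in.

```bash
python3 -c "
from bench import robot
print(robot.current_clock(),abs(robot.current_qd()).max()); robot.sign_off()"
```

```text
44.1417 0.003666401043681466
the job is handed in; nothing more can be done
```

I put the four brass toothed wheels away in order from largest to smallest, each gripped by its post and set flat in its matching dish. I handed the job in at 44 s of the 93 s allowed. The sign-off reports no verdict, so the result rests on my own checks.

- **Measuring:** the post tops triangulated from two cameras at 43.4–46.5 mm, against the stated 45 mm. The fitted dish sizes were within about 2 mm of the given ones in the top view and up to about 4 mm in diameter larger in the scene view.
- **Placing:** every set-down met the dish floor at TCP height 19.8 mm, which is the height expected for a wheel resting on it.
- **Final pictures:** in the wrist, top and scene views all four wheels lie flat, released and within a few millimetres of their dish centres. Both pulleys, and the orange, purple and turquoise look-alikes, are where they began.
- **Disagreement:** the force change on lifting did not give usable weights. It read about -1.6 N for the largest wheel, -2.3 N for the second largest, +0.3 N for the second smallest and -1.6 N for the smallest. I relied on the grip width and the pictures to confirm each wheel was held.

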